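Clip the check weight into the scale's snap hook

TASK

Pick up the small check weight that has the tall eye and clip its eye into the snap hook on the scale stand: pass the eye over the hook's nose, press its top bar gently down past the sprung gate, and leave it hanging free in the bottom of the hook with the gate snapped shut and the gripper away. Never load the hook or its stand with more than 2 kg (20 N), and leave the other things on the bench where they are.

Things in the scene. Friction and masses are not known exactly. Their poses are not given: they have to be found in the camera images.
- weight: Loose steel check weight, 255 to 345 g, 95 mm high: round body 36 mm across, 30 mm high, 12 mm neck, and on it a tall rectangular eye of 7 mm bar, 7 mm thick (x), 48 mm wide outside (y), z 35 to 95 mm; opening 34 wide (y), 46 high (z 42 to 88). Origin: centre of underside; z up, x through the eye; a half turn looks the same. The other weight, with a round knob and no eye, is not used.
- weight_eye (a point): Middle of the underside of the eye's top bar, 88 mm above the weight's underside: rests on the hook's floor at the end. The bar is 7 mm thick above it. Grip the eye from above by its flat outer flanks (y = +-24 mm), only 10 to 14 mm below its top, so the gripper's body clears the hook.
- stand: Fixed scale stand. Origin on the bench, plumb below the middle of the hook; z up, +x from hook to post. Base plate 12 mm high, x -43 to +83, 100 mm wide (y); post x 40 to 56, 24 wide, top 152 mm high; on it a black carriage, x 30 to 64, 40 wide, 54 high, carrying an upturned J-shaped steel snap hook of 8 mm bar in the plane y = 0, nose towards -x. Over 20 N on hook or stand is a fault.
- stand_low (a point): Fixed mark, x = y = 0, 122 mm above the bench: floor of the hook (top of its bottom bar, middle) at the LOWEST carriage setting. The real floor is 0 to 36 mm higher; this is not measured: feel it (touch the hook lightly) or see it. The hook sits on a spring and sinks about 1.2 mm per 10 N, then comes back.
- stand_axis (a point): Fixed mark at the stand's x = 17 mm, y = 0, on the bench, plumb below the hook's shank. On the shank is the hinge block: x 11 to 25 mm, 12 mm wide (y), flat top 38 mm above the hook's floor, the hook's highest point and good to touch. Shank's inner face x = 13. Carriage top 22 mm above the floor.
- stand_nose (a point): Fixed mark at the stand's x = -17 mm, y = 0, on the bench, plumb below the middle of the nose bar (8 mm, inner face x = -13). Nose tip 24 mm above the hook's floor; underside of the hook 9 mm below its floor: the eye must pass over both. Eye bar centre goes down at the stand's x = -6 mm, close behind the nose.
- gate (a joint): Angle of the sprung gate, rad: 0 shut, grows to 1.15 as it swings in and down; springs back by itself. 5.6 mm bar from its hinge (stand x = 15 mm, 34 mm above hook's floor) down to the nose (x = -11.5, 24 mm). Close behind the nose 3 to 10 N opens it, nearer the hinge far more; it snaps shut over the eye bar once that is at the hook's floor.
There are look-alikes about, which are no part of the job. What is shaped like the stand but pink or red is not meant.

How it is judged:
On the way, in this order (a step that is already met when the one before it is completed fails the run):
1. the eyed weight is lifted off the bench in the gripper (height (world z) of weight above 0.02 m and contact force between weight and the fingers above 1 N), for 0.2 s.
2. the eye, over the hook, presses the gate inward by more than 0.25 rad (value of joint gate above 0.25 rad and contact force between weight and stand above 1 N and x of weight_eye in the frame of stand between -0.016 and 0.014 m), for 0.1 s.
At the end, for the whole second after the job is handed in: The eyed weight hangs released and at rest in the hook: gate under 0.04 rad, eye point within 12 mm (x) and 20 mm (y) of the stand's origin seen from above and 112 to 160.5 mm above the bench, load on the stand over 1 N, weight upright to 0.4 rad, under 0.05 m/s (value of joint gate below 0.04 rad and contact force between weight and stand above 1 N and x of weight_eye in the frame of stand between -0.012 and 0.012 m and y of weight_eye in the frame of stand between -0.02 and 0.02 m and z of weight_eye in the frame of stand between 0.112 and 0.1605 m and angle between weight's own z axis and vertical below 0.4 rad and linear speed of weight below 0.05 m/s); the robot touches nothing.
It fails at once if the hook or its stand is loaded with more than 20 N (contact force between stand and anything else above 20 N).
It fails at once if another thing on the bench is moved by more than 30 mm (distance of any of knob_weight, wrench, screwdriver, bushing, workpiece, screw_jar, oil_can, hammer from where it was at the start of the episode above 0.03 m).
It also fails if it takes over 64 s, if anything falls off the work surface, if the arm or the gripper's body presses on something with over 40 N, if the wrist force passes 120 N, or if a joint passes its speed limit or range.

ROBOT

A 6-joint arm with a two-finger parallel gripper is mounted at the origin on the work surface. World frame = base frame: x ahead of the robot, y to its left, z up, the work surface at z = 0. Lengths are in m, angles in rad, forces in N, time in s.
With the tool pointing down it reaches from about 0.25 to 0.85 m from the base axis. Payload 12.5 kg.
Tool frame: the origin (TCP) lies on the mounting face of the last link; the fingertips stand 186 mm ahead of it and the grasp point (between the pads) lies 167 mm ahead of it (nose_length is the distance from the TCP to the fingertips, in m); z points along the fingers, y is the line along which they close (so a half turn about z gives the same grasp; the last joint's range is limited). The gripper opens to 93 mm and grips with 3 to 60 N. Pads are 15 mm wide; open, the fingers measure 128 mm over their backs; the gripper's body (75 mm by 188 mm) begins 65 mm behind the grasp point.
Start: joints at [-1.381, 0.351, 1.652, -0, 1.139, -0.085], TCP at [0.149, -0.529, 0.405] pointing down, gripper open.
Joint ranges: [-2.75, 2.75], [-0.79, 2.1], [0.01, 2.65], [-1.57, 4.71], [0.07, 3.14], [-2.87, 2.87]. Speed limits (rad/s): [2.22, 2.22, 2.79, 3.14, 3.14, 3.14].

INTERFACE

Orientations are given as a unit quaternion [w, x, y, z].
In Python, from workcell import * gives the robot as it stands.
- The arm moves only by the shell command python3 -m pendant 'ROWS'. ROWS is a JSON object of lists of equal length, an entry for each row: "travel": the shift along the tool's x, y, z in cm, a list of three; "spin": the turn about the tool's z in rad; "gripper": the finger opening in cm, from 0 to 9.3. A call has 1 to 10 rows; each row is the pose to reach, as a shift and turn from the pose commanded when the call began, along the tool's axes at that moment; what a row does not reach only later rows make up. A row lasts 1/12 s, in which the tool goes at most 41.7 mm and 7.16 degrees, less where a joint would pass 70% of its speed; a pose out of reach is approached as far as the arm can. A call with a gripper value outside its range is refused whole. The fingers move at their own pace and stop on an object; the grip force is fixed at half the most. Time passes only in rows, so rows that repeat a pose let the fingers close. It gives the time, the measured TCP pose, the force, the opening and the grip force at its end, in the units of the state.
- read_state(): the state, without advancing time (a new reading comes with each control period).
- read_camera(name): name is "scene" or "side" or "wrist"; returns the picture (400x640x3 uint8, blue, green, red); there is no depth.
- calibration(name): a dict with "intrinsics" (3x3 intrinsics, pixels), "extrinsics" (4x4, takes a point from world to camera coordinates); the wrist camera has in their place "tool_from_camera" (4x4, takes a point from camera to tool coordinates, whose origin is the TCP and whose axes are the flange's). Camera axes: x right, y down, z forward; pixel columns grow to the right and rows downward; lengths in m; the calibration is good to about 2 mm. The wrist camera is an equidistant fisheye: a pixel r from the principal point sees the ray r / f radians off the axis. A picture is of the moment at which its call begins: read the wrist's pose just before it. calibration takes no time and is no camera call.
- close_job(): hands the job in; it is judged then, once.
The state is a dict: "time_s": time; "q": joint angles; "qd": joint speeds; "tau": joint torques, N m; "eef_pos": TCP position; "eef_rot": TCP orientation; "wrist_force": force on the tool from outside, world axes, zero at the start; "torque": the same for the moment, N m; "finger_gap": opening from 0.0 (shut) to 1.0 (fully open); "grasp_force": force on a finger pad.
Only numpy, scipy, OpenCV 4.12 (cv2) and the standard library are available. Lean on these libraries where they do the work, as an engineer would, in place of code of your own. Each camera call takes 0.05 s, during which the arm holds its last target. There are 200 camera calls.

## Working session

There is one attempt and no reset: what is moved stays moved. The work goes in short steps, Python scripts to look and compute and a shell command to move; the robot and the scene stay as the last step left them, time stands still between calls to the robot, and variables do not carry over. Pictures are saved under pics/ and viewed, at most 10 in all, crops included, and the job is handed in when it is done.

```bash
mkdir -p pics; ls
python3 - <<'E'
from workcell import *
import cv2,json
s=read_state();print(s)
for n in("scene","side","wrist"):
    cv2.imwrite(f"pics/{n}0.png",read_camera(n)); c=calibration(n); print(n,c)
E
```

```text
pics
{'time_s': 0.0, 'q': array([-1.38059354e+00,  3.51206199e-01,  1.65242610e+00,  1.87851996e-05,
        1.13909868e+00, -8.45892607e-02]), 'qd': array([-0.00118417,  0.00151989, -0.0013273 ,  0.00088085,  0.00047382,
        0.00037448]), 'tau': array([ 8.82536642e-04, -4.97324109e+01, -2.85254538e+01,  6.99897367e-02,
        2.57111667e-02, -1.03716945e-04]), 'eef_pos': array([ 0.14924719, -0.52922425,  0.404217  ]), 'eef_rot': array([-5.68819282e-04,  9.90576384e-01,  1.36960227e-01, -2.15248982e-05]), 'wrist_force': array([ 0.0540906 , -0.38099996, -0.4975103 ]), 'torque': array([-0.01267847, -0.04839968,  0.0057286 ]), 'grasp_force': 0.0, 'finger_gap': 0.9969610192598962}
scene {'intrinsics': array([[407.69032592,   0.        , 312.4013836 ],
       [  0.        , 407.69032592, 203.26354982],
       [  0.        ,   0.        ,   1.        ]]), 'extrinsics': array([[ 0.81926909,  0.57332569,  0.00978836, -0.34072453],
       [ 0.44512445, -0.62512607, -0.64115647, -0.12692074],
       [-0.36147252,  0.52963672, -0.76734775,  1.13864085],
       [ 0.        ,  0.        ,  0
[... 299 characters left out ...]
0.54909004, -0.68062645,  0.30421303],
       [ 0.46121364, -0.50064259, -0.73255646,  0.82452634],
       [ 0.        ,  0.        ,  0.        ,  1.        ]])}
wrist {'intrinsics': array([[309.70691629,   0.        , 318.63341544],
       [  0.        , 309.70691629, 194.39508785],
       [  0.        ,   0.        ,   1.        ]]), 'tool_from_camera': array([[-4.85017048e-04, -9.67124101e-01, -2.54304421e-01,
         7.08271248e-02],
       [ 9.99999879e-01, -4.47173129e-04, -2.06622750e-04,
        -1.51548824e-03],
       [ 8.61117379e-05, -2.54304490e-01,  9.67124200e-01,
         2.05682541e-02],
       [ 0.00000000e+00,  0.00000000e+00,  0.00000000e+00,
         1.00000000e+00]])}
```

View pics/scene0.png

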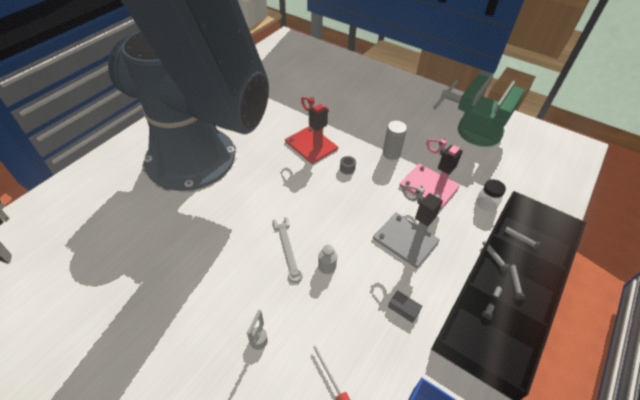

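View pics/side0.png

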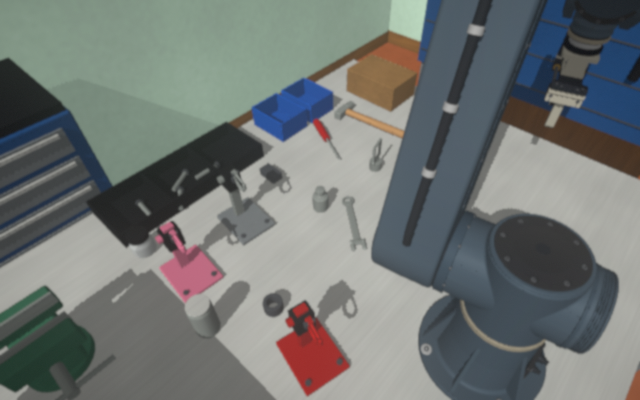

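Scene picture: eyed weight at (257,335), knob weight (327,260, no eye), grey stand at (405,238), red decoy stand (311,145), pink decoy (430,185). Side picture: eyed weight (377,158), grey stand (247,220), pink (190,265), red (312,350). I choose the eyed weight and the grey stand. Next, a close crop of both.

Run:
```python
import cv2,numpy as np
a=cv2.imread("pics/scene0.png");b=cv2.imread("pics/side0.png")
f=lambda im,x,y:cv2.resize(im[y:y+75,x:x+100],(400,300),interpolation=cv2.INTER_CUBIC)
cv2.imwrite("pics/crop1.png",np.vstack([np.hstack([f(a,210,290),f(a,360,185)]),np.hstack([f(b,330,115),f(b,200,165)])]))
```

```text
(no output)
```

View pics/crop1.png

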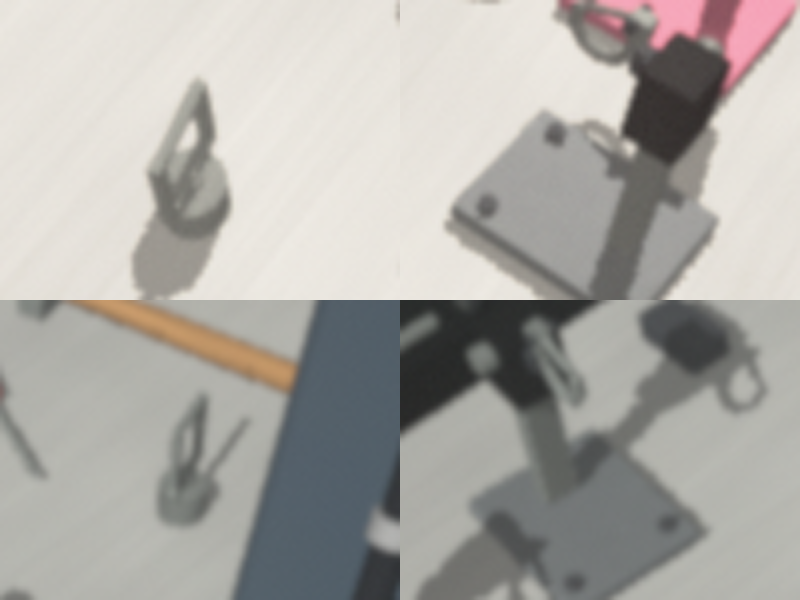

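Left panels: the eyed weight, its top bar from scene (260,310.5) to (248.8,333), top in the side view at (380.8,139). Right panels: grey stand, plate corners in scene at (373,237), (396,213), (439,239.5), bolts and hook on the upper-left (-x) side; side view corners (248.8,197.5), (217.5,216), (277,222.5).

```bash
cat > h.py <<'E'
from workcell import *
import numpy as np,cv2
from scipy.spatial.transform import Rotation as Ro
def ray(n,px,st=None):
    c=calibration(n);K=c["intrinsics"];u=np.array([(px[0]-K[0,2])/K[0,0],(px[1]-K[1,2])/K[1,1]])
    if n=="wrist":
        r=np.hypot(*u);d=np.r_[u/r*np.sin(r),np.cos(r)];T=tool(st)@c["tool_from_camera"];return T[:3,3],T[:3,:3]@d
    E=np.linalg.inv(c["extrinsics"]);return E[:3,3],E[:3,:3]@np.r_[u,1]
def tool(st):
    T=np.eye(4);T[:3,:3]=Ro.from_quat(np.roll(st["eef_rot"],-1)).as_matrix();T[:3,3]=st["eef_pos"];return T
def onz(n,px,z,st=None):
    o,d=ray(n,px,st);return o+d*(z-o[2])/d[2]
def proj(n,P,st=None):
    c=calibration(n);K=c["intrinsics"]
    M=np.linalg.inv(tool(st)@c["tool_from_camera"]) if n=="wrist" else c["extrinsics"]
    p=M[:3,:3]@P+M[:3,3]
    if n=="wrist":
        r=np.hypot(p[0],p[1]);p=np.r_[p[:2]/r*np.arctan2(r,p[2]),1]
    p=K@p;return p[:2]/p[2]
def togo(P,st):  # tool-frame shift (cm) bringing TCP to world P
    return 100*tool(st)[:3,:3].T@(np.array(P)-st["eef_pos"])
E
python3 - <<'E'
from h import *
np.set_printoptions(precision=4,suppress=True)
t=[onz("scene",p,.095) for p in((260,310.5),(248.8,333))];print("eye",t,(t[0]+t[1])/2,np.linalg.norm(t[0]-t[1]),np.degrees(np.arctan2(*(t[0]-t[1])[1::-1])))
print("body",onz("scene",(258,342),.0))
for n,ps in(("scene",((373,237),(396.2,213),(439.2,239.5))),("side",((277,222.5),(248.8,197.5),(217.5,216)))):
    q=[onz(n,p,.012) for p in ps];print(n,q,[np.linalg.norm(q[i]-q[i+1]) for i in(0,1)],[np.degrees(np.arctan2(*(q[i+1]-q[i])[1::-1])) for i in(0,1)])
print("side eye corner", onz("side",(380.8,139.5),.095))
print("post foot",onz("scene",(413,257),.012))
E
```

```text
eye [array([ 0.4858, -0.2691,  0.095 ]), array([ 0.4969, -0.3133,  0.095 ])] [ 0.4913 -0.2912  0.095 ] 0.04554160458757846 104.05969913540176
body [ 0.4898 -0.2932  0.    ]
scene [array([0.5531, 0.0518, 0.012 ]), array([0.5641, 0.148 , 0.012 ]), array([0.6832, 0.1355, 0.012 ])] [np.float64(0.09675973409669084), np.float64(0.11978049305190983)] [np.float64(83.48857696521664), np.float64(-5.988493445863518)]
side [array([0.5446, 0.0509, 0.012 ]), array([0.6667, 0.0413, 0.012 ]), array([0.6773, 0.139 , 0.012 ])] [np.float64(0.1224870181413364), np.float64(0.09820417711835167)] [np.float64(-4.482518542486847), np.float64(83.83213938257745)]
side eye corner [ 0.4907 -0.3074  0.095 ]
post foot [0.6544 0.0561 0.012 ]
```

Run:
```python
from h import *
s=read_state();print(togo([.4913,-.2912,.36],s),tool(s)[:3,:3].round(3))
```

```text
[ 39.38164307 -13.62986538   4.44868644] [[ 0.962  0.271 -0.   ]
 [ 0.271 -0.962  0.001]
 [ 0.    -0.001 -1.   ]]
```

```bash
python3 -m pendant '{"travel":[[2,-0.7,0.2],[5.5,-1.9,0.6],[9.5,-3.3,1],[13.5,-4.6,1.5],[17.5,-6,2],[21.3,-7.3,2.4],[25,-8.6,2.8],[28.5,-9.8,3.2],[31.5,-10.9,3.6],[34,-11.8,3.9]],"spin":[0,0,0,0,0,0,0,0,0,0],"gripper":[9.3,9.3,9.3,9.3,9.3,9.3,9.3,9.3,9.3,9.3]}'; python3 -m pendant '{"travel":[[2,-0.7,0.3],[3.8,-1.3,0.4],[5,-1.7,0.6],[5.4,-1.8,0.6],[5.4,-1.8,0.6]],"spin":[0,0,0,0,0],"gripper":[9.3,9.3,9.3,9.3,9.3]}'
python3 - <<'E'
from h import *
s=read_state();im=read_camera("wrist");cv2.imwrite("pics/w1.png",im);print(s["eef_pos"],s["time_s"])
import pickle;pickle.dump(s,open("s1.pkl","wb"))
E
```

```text
time_s: 0.98
eef_pos: [0.4461, -0.3218, 0.3653]
eef_rot: [-0.0, 0.99, 0.138, -0.0]
wrist_force: [-1.0, -1.3, -0.5]
finger_gap: 0.998
grasp_force: 0.0
time_s: 1.4
eef_pos: [0.4919, -0.2913, 0.3595]
eef_rot: [-0.0, 0.991, 0.137, -0.0]
wrist_force: [0.6, 0.4, 0.6]
finger_gap: 0.999
grasp_force: 0.0
[ 0.49187751 -0.29130519  0.35948056] 1.4
```

View pics/w1.png

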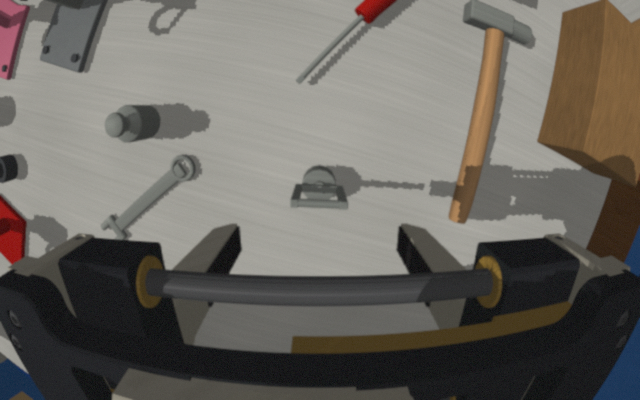

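The wrist picture shows the eyed weight at about (319,200), its top bar spanning columns 291–348; no other thing near the fingers.

Run:
```python
from h import *
im=cv2.imread("pics/w1.png")[155:220,275:365]
cv2.imwrite("pics/c2.png",cv2.resize(im,None,fx=8,fy=8,interpolation=cv2.INTER_CUBIC))
```

```text
(no output)
```

View pics/c2.png

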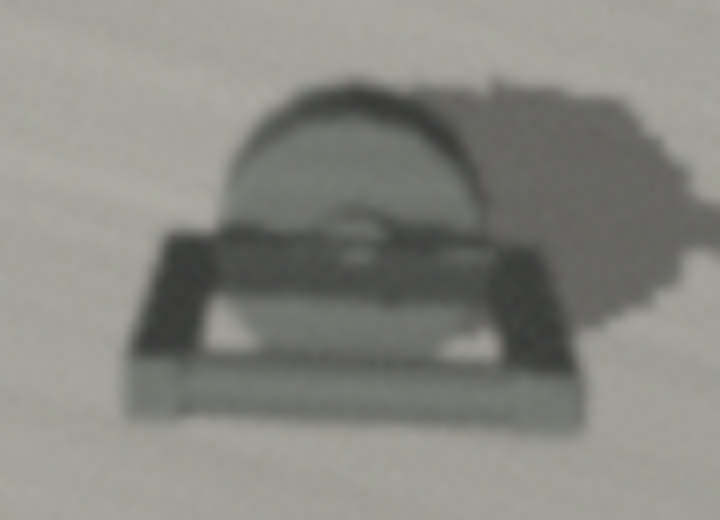

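Top face of the bar: corners at (290.9,200), (347.7,201.9), (290.9,206.9), (347.5,208.8).

Run:
```python
from h import *
import pickle;s=pickle.load(open("s1.pkl","rb"))
q=[onz("wrist",p,.095,s) for p in((290.9,200),(347.7,201.9),(290.9,206.9),(347.5,208.8))]
c=sum(q)/4;d=q[0]-q[1];print(np.round(q,4),c,np.linalg.norm(d),np.degrees(np.arctan2(d[1],d[0])))
c[2]=.250;s=read_state();print(togo(c,s)); d/=np.linalg.norm(d);print("eye y in tool",tool(s)[:3,:3].T@d)
```

```text
[[ 0.487  -0.2673  0.095 ]
 [ 0.4981 -0.3127  0.095 ]
 [ 0.4813 -0.2688  0.095 ]
 [ 0.4924 -0.3143  0.095 ]] [ 0.48971381 -0.29075372  0.095     ] 0.046681026243509095 103.78063313406456
[-0.12714621 -0.13931861 10.96161535]
eye y in tool [ 3.45382002e-02 -9.99403367e-01  1.52130968e-04]
```

```bash
python3 -m pendant '{"travel":[[-0.13,-0.14,1.5],[-0.13,-0.14,4],[-0.13,-0.14,6.5],[-0.13,-0.14,8.7],[-0.13,-0.14,10.2],[-0.13,-0.14,10.9],[-0.13,-0.14,10.9],[-0.13,-0.14,10.9]],"spin":[0.034,0.034,0.034,0.034,0.034,0.034,0.034,0.034],"gripper":[9.3,9.3,9.3,9.3,9.3,9.3,9.3,9.3]}'; python3 -m pendant '{"travel":[[0,0,0],[0,0,0],[0,0,0],[0,0,0],[0,0,0],[0,0,0],[0,0,0],[0,0,0]],"spin":[0,0,0,0,0,0,0,0],"gripper":[7,6,5,4,4,4,4,4]}'
```

```text
time_s: 2.12
eef_pos: [0.4897, -0.2911, 0.2513]
eef_rot: [0.0, 0.993, 0.12, 0.0]
wrist_force: [0.0, 0.1, 0.3]
finger_gap: 1.001
grasp_force: 0.0
time_s: 2.78
eef_pos: [0.49, -0.2905, 0.2507]
eef_rot: [0.0, 0.993, 0.12, 0.0]
wrist_force: [-0.4, -0.3, 1.1]
finger_gap: 0.512
grasp_force: 30.0
```

```bash
python3 -m pendant '{"travel":[[0,0,-0.8],[0,0,-2.3],[0,0,-4.5],[0,0,-7.2],[0,0,-10.2],[0,0,-13.5],[0,0,-17],[0,0,-20.3],[0,-0.5,-23],[0.3,-1.5,-24.5]],"spin":[0,0,0,0,0,0,0,0,0,0],"gripper":[4,4,4,4,4,4,4,4,4,4]}'; python3 -m pendant '{"travel":[[0.5,-1.5,-0.3],[1.2,-4,-0.5],[2.2,-7.3,-0.5],[3.3,-10.8,-0.5],[4.5,-14.5,-0.5],[5.7,-18.2,-0.5],[6.9,-21.8,-0.5],[8.1,-25.3,-0.5],[9.2,-28.5,-0.5],[10.2,-31.3,-0.5]],"spin":[0,0.03,0.07,0.12,0.17,0.22,0.27,0.31,0.335,0.344],"gripper":[4,4,4,4,4,4,4,4,4,4]}'
python3 - <<'E'
from h import *
print(togo([.52,.104,.5],read_state()))
E
```

```text
time_s: 3.62
eef_pos: [0.4888, -0.2755, 0.4995]
eef_rot: [0.001, 0.993, 0.12, 0.001]
wrist_force: [1.0, 0.1, -2.7]
finger_gap: 0.514
grasp_force: 29.9
time_s: 4.45
eef_pos: [0.5129, 0.0559, 0.4997]
eef_rot: [-0.0, 0.999, -0.052, -0.001]
wrist_force: [-0.4, -0.3, -3.2]
finger_gap: 0.511
grasp_force: 29.9
[ 0.2120585  -4.86204728 -0.03447944]
```

```bash
python3 -m pendant '{"travel":[[0.1,-2,0],[0.2,-3.6,0],[0.2,-4.4,0],[0.2,-4.6,0],[0.2,-4.6,0],[0.2,-4.6,0]],"spin":[0,0,0,0,0,0],"gripper":[4,4,4,4,4,4]}'
python3 - <<'E'
from h import *
import pickle
s=read_state();im=read_camera("wrist");cv2.imwrite("pics/w2.png",im);print(s["eef_pos"],s["wrist_force"]);pickle.dump(s,open("s2.pkl","wb"))
cv2.imwrite("pics/w2c.png",cv2.resize(im[0:300,120:520],None,fx=2,fy=2,interpolation=cv2.INTER_CUBIC))
a=np.array([np.cos(-.103),np.sin(-.103),0]);b=np.array([-a[1],a[0],0]);o=np.array([.5948,.0964,0])
for x,y,z in((-43,50,12),(-43,-50,12),(83,50,12),(-17,0,164),(18,0,178)):print((x,y,z),proj("wrist",o+(a*x+b*y)/1e3+[0,0,z/1e3],s))
E
```

```text
time_s: 4.95
eef_pos: [0.5203, 0.098, 0.5004]
eef_rot: [0.0, 0.999, -0.052, -0.0]
wrist_force: [-0.0, -0.5, -2.1]
finger_gap: 0.512
grasp_force: 29.9
[0.52025037 0.09803121 0.50041394] [-0.03621143 -0.48301803 -2.11396204]
(-43, 50, 12) [282.62927432 140.51320406]
(-43, -50, 12) [348.68740489 140.36705848]
(83, 50, 12) [282.02489725  58.17661524]
(-17, 0, 164) [314.1251089  127.19352555]
(18, 0, 178) [313.83500404  91.91495087]
```

View pics/w2c.png

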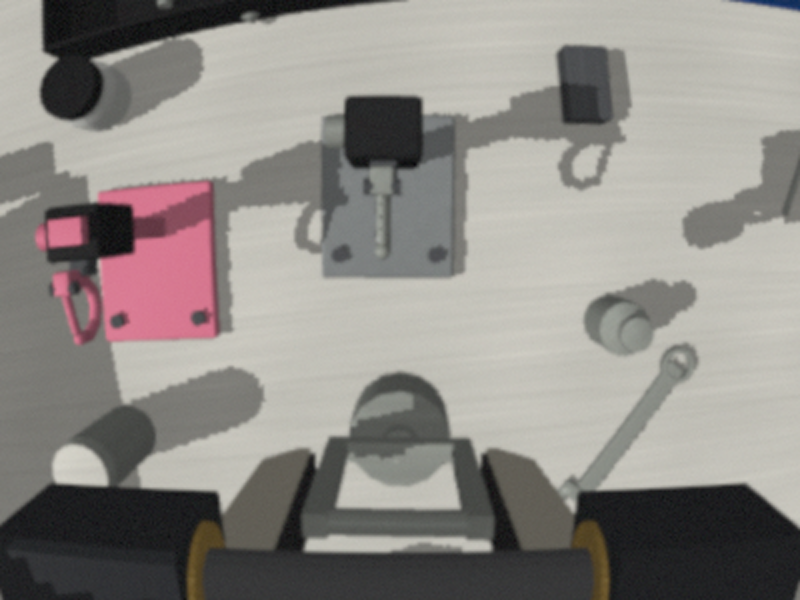

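Wrist picture: grey stand upright ahead, plate corners at full-picture (281.5,138.5), (346.5,137.5), (281,58.5), (347.5,58); hook nose tip near (310.5,126), hinge block near (311,89); weight held straight and upright in the fingers.

Run:
```python
from h import *
import pickle;s=pickle.load(open("s2.pkl","rb"))
np.set_printoptions(precision=4,suppress=True)
q=np.array([onz("wrist",p,.012,s) for p in((281.5,138.5),(346.5,137.5),(347.5,58),(281,58.5))])
d1=q[3]-q[0]+q[2]-q[1];d2=q[0]-q[1]+q[3]-q[2];A=lambda d:np.degrees(np.arctan2(d[1],d[0]))
print(q,np.linalg.norm(d1)/2,np.linalg.norm(d2)/2,A(d1),A(d2)-90)
yaw=np.radians((A(d1)+A(d2)-90)/2);a=np.array([np.cos(yaw),np.sin(yaw),0]);b=np.array([-a[1],a[0],0])
o=q.mean(0)-.02*a;o[2]=0;print("origin",o,np.degrees(yaw))
f=lambda P:((P-o)@a*1e3,(P-o)@b*1e3)
for fl in(.122,.14,.158):print(fl,"nose tip end",f(onz("wrist",(310.5,128),fl+.024,s)),"block",f(onz("wrist",(311,89),fl+.038,s)))
print("tool x yaw",A(tool(s)[:3,0]))
q=np.array([onz("wrist",(120+x/2,y/2),s["eef_pos"][2]-.2507+.095,s) for x,y in((304,512),(492,514),(302,534),(493,537))])
T=tool(s);print("weight top in tool",(q.mean(0)-T[:3,3])@T[:3,:3]*1e3)
```

```text
[[0.5604 0.1519 0.012 ]
 [0.5515 0.054  0.012 ]
 [0.6723 0.0404 0.012 ]
 [0.6822 0.1392 0.012 ]] 0.1219602112051191 0.09878155375815992 -6.188618012837015 -5.468678341968143
origin [0.5967 0.0984 0.    ] -5.828648177402577
0.122 nose tip end (np.float64(-20.28629250032539), np.float64(1.9786113188919254)) block (np.float64(20.6657200827725), np.float64(0.9309188391075527))
0.14 nose tip end (np.float64(-19.504886377021414), np.float64(1.5073350056858748)) block (np.float64(19.17634907059083), np.float64(0.4979807443750029))
0.158 nose tip end (np.float64(-18.723480253717437), np.float64(1.0360586924798239)) block (np.float64(17.68697805840916), np.float64(0.06504264964246695))
tool x yaw -5.93699423714589
weight top in tool [  0.2718  -1.4668 155.6993]
```

Run:
```python
from h import *
np.set_printoptions(precision=1,suppress=True)
yaw=np.radians(-5.85);a=np.array([np.cos(yaw),np.sin(yaw),0]);b=np.array([-a[1],a[0],0]);o=np.array([.5977,.098,0])
P=lambda x,y,z:o+(a*x+b*y)/1e3+[0,0,z/1e3]
for n,c,off in(("scene",(360,185),(400,0)),("side",(200,165),(400,300))):
  im=cv2.imread(f"pics/{n}0.png");x0,y0=c
  tiles=[]
  for f in(122,134,146,158):
    k=8;t=cv2.resize(im[y0-25:y0+45,x0+10:x0+110] if n=="scene" else im[y0-20:y0+50,x0-10:x0+90],None,fx=4,fy=4,interpolation=cv2.INTER_CUBIC)
    ox,oy=(x0+10,y0-25) if n=="scene" else (x0-10,y0-20)
    L=lambda pts,col,cl:cv2.polylines(t,[np.int32([(proj(n,P(*p))-[ox,oy]+.5)*4 for p in pts])],cl,col,1,cv2.LINE_AA)
    L([(30,-20,f+22),(64,-20,f+22),(64,20,f+22),(30,20,f+22)],(0,255,255),True)
    L([(30,-20,f-32),(64,-20,f-32),(64,20,f-32),(30,20,f-32)],(0,128,255),True)
    L([(11,-6,f+38),(25,-6,f+38),(25,6,f+38),(11,6,f+38)],(0,255,0),True)
    L([(17,0,f+38),(17,0,f),(0,0,f-4),(-17,0,f),(-17,0,f+24)],(255,0,255),False)
    tiles.append(t)
  cv2.imwrite(f"pics/ov_{n}.png",np.vstack([np.hstack(tiles[:2]),np.hstack(tiles[2:])]))
```

```text
(no output)
```

View pics/ov_scene.png

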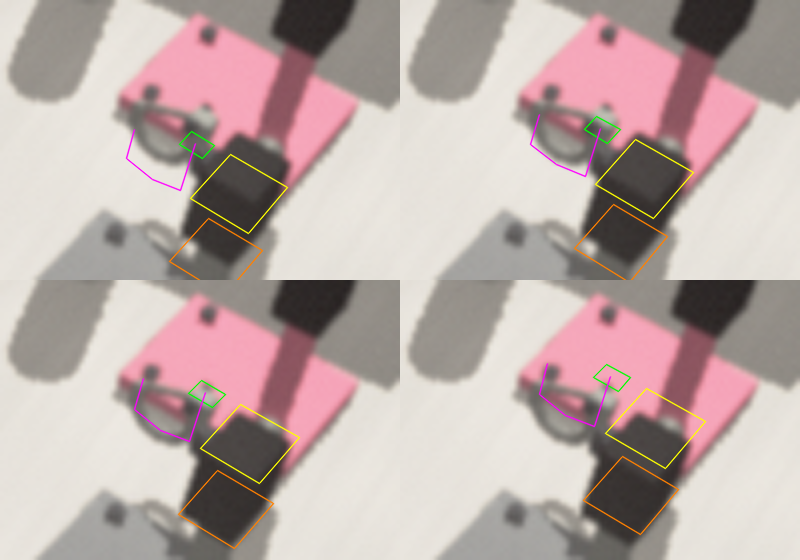

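View pics/ov_side.png

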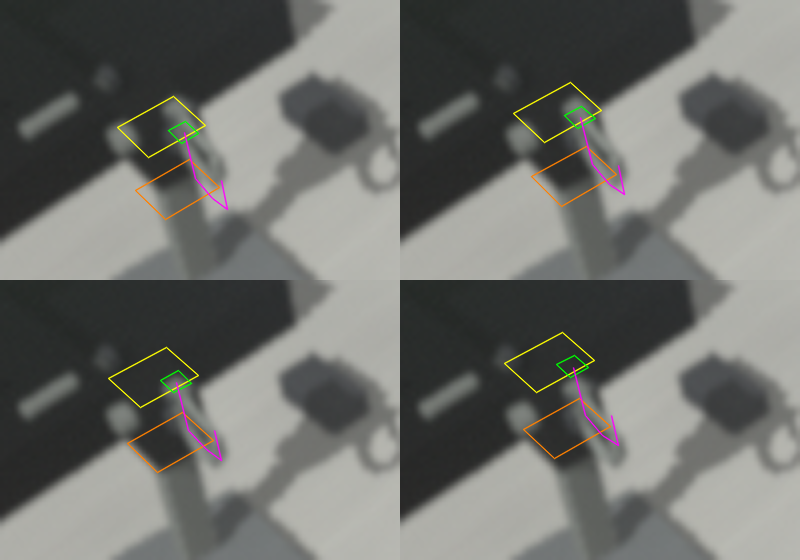

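The overlays bracket the hook floor between the 134 and 146 mm cases: about 144 ± 4 mm, so the block top is at about 182 mm. Next, a light touch on the hinge block with the weight's underside.

Run:
```python
from h import *
print(togo([.6156,.0962,.4417],read_state()))
```

```text
[ 9.49700697 -0.82570685  5.8846454 ]
```

```bash
python3 -m pendant '{"travel":[[1.2,-0.1,0],[3.5,-0.4,0],[6,-0.6,0],[8.3,-0.8,0.3],[9.3,-0.8,1.3],[9.5,-0.8,2.8],[9.5,-0.8,4.3],[9.5,-0.8,5.3],[9.5,-0.8,5.7],[9.5,-0.8,5.7]],"spin":[0,0,0,0,0,0,0,0,0,0],"gripper":[4,4,4,4,4,4,4,4,4,4]}'; python3 -m pendant '{"travel":[[0,0,0],[0,0,0],[0,0,0]],"spin":[0,0,0],"gripper":[4,4,4]}'
```

```text
time_s: 5.83
eef_pos: [0.6154, 0.0964, 0.4428]
eef_rot: [0.0, 0.999, -0.052, -0.001]
wrist_force: [0.2, 0.5, -2.4]
finger_gap: 0.511
grasp_force: 29.9
time_s: 6.08
eef_pos: [0.6157, 0.0968, 0.4447]
eef_rot: [-0.0, 0.999, -0.052, 0.001]
wrist_force: [-0.3, -0.1, -3.2]
finger_gap: 0.512
grasp_force: 29.9
```

```bash
for i in 1 ; do python3 -m pendant '{"travel":[[0,0,0.1],[0,0,0.2],[0,0,0.3],[0,0,0.4],[0,0,0.4]],"spin":[0,0,0,0,0],"gripper":[4,4,4,4,4]}' | egrep 'pos|force'; done;  python3 -m pendant '{"travel":[[0,0,0.05],[0,0,0.1],[0,0,0.1]],"spin":[0,0,0],"gripper":[4,4,4]}'| egrep 'pos|force'
```

```text
eef_pos: [0.6157, 0.0968, 0.4394]
wrist_force: [-0.4, 0.3, -3.1]
grasp_force: 29.9
eef_pos: [0.6157, 0.0967, 0.4386]
wrist_force: [-0.3, 0.3, -3.6]
grasp_force: 29.9
```

```bash
python3 -m pendant '{"travel":[[0,0,0.05],[0,0,0.1],[0,0,0.1]],"spin":[0,0,0],"gripper":[4,4,4]}'| egrep 'pos|force'
```

```text
eef_pos: [0.6157, 0.0968, 0.4376]
wrist_force: [-1.6, 0.3, -4.0]
grasp_force: 29.9
```

```bash
python3 -m pendant '{"travel":[[0,0,0.05],[0,0,0.1],[0,0,0.1]],"spin":[0,0,0],"gripper":[4,4,4]}'| egrep 'pos|force'
```

```text
eef_pos: [0.6157, 0.0968, 0.4366]
wrist_force: [0.7, -0.4, -2.8]
grasp_force: 29.9
```

```bash
python3 -m pendant '{"travel":[[0,0,0.05],[0,0,0.1],[0,0,0.1]],"spin":[0,0,0],"gripper":[4,4,4]}'| egrep 'pos|force'
```

```text
eef_pos: [0.6157, 0.0968, 0.4356]
wrist_force: [-0.3, 0.2, -2.8]
grasp_force: 29.9
```

```bash
python3 -m pendant '{"travel":[[0,0,0.05],[0,0,0.1],[0,0,0.1]],"spin":[0,0,0],"gripper":[4,4,4]}'| egrep 'pos|force'
```

```text
eef_pos: [0.6157, 0.0967, 0.4346]
wrist_force: [-0.5, 0.4, -2.6]
grasp_force: 29.9
```

```bash
python3 -m pendant '{"travel":[[0,0,0.05],[0,0,0.1],[0,0,0.1]],"spin":[0,0,0],"gripper":[4,4,4]}'| egrep 'pos|force'
```

```text
eef_pos: [0.6157, 0.0968, 0.4336]
wrist_force: [0.6, -0.1, -3.4]
grasp_force: 29.9
```

```bash
python3 -m pendant '{"travel":[[0,0,0.03],[0,0,0.06],[0,0,0.06]],"spin":[0,0,0],"gripper":[4,4,4]}'| egrep 'pos|force'
```

```text
eef_pos: [0.6158, 0.0967, 0.4331]
wrist_force: [-0.2, 0.2, -3.6]
grasp_force: 29.9
```

```bash
python3 -m pendant '{"travel":[[0,0,0.04],[0,0,0.08],[0,0,0.08]],"spin":[0,0,0],"gripper":[4,4,4]}'| egrep 'pos|force'
```

```text
eef_pos: [0.6157, 0.0967, 0.4322]
wrist_force: [-0.6, -1.3, -3.7]
grasp_force: 29.9
```

```bash
python3 -m pendant '{"travel":[[0,0,0.03],[0,0,0.06],[0,0,0.06]],"spin":[0,0,0],"gripper":[4,4,4]}'| egrep 'pos|force'
```

```text
eef_pos: [0.6158, 0.0968, 0.4317]
wrist_force: [1.0, -0.0, -3.0]
grasp_force: 29.9
```

```bash
python3 -m pendant '{"travel":[[0,0,0.04],[0,0,0.08],[0,0,0.08]],"spin":[0,0,0],"gripper":[4,4,4]}'| egrep 'pos|force'
```

```text
eef_pos: [0.6158, 0.0968, 0.4313]
wrist_force: [-0.0, -1.0, 0.2]
grasp_force: 30.0
```

```bash
python3 -m pendant '{"travel":[[0,0,0.03],[0,0,0.06],[0,0,0.06]],"spin":[0,0,0],"gripper":[4,4,4]}'| egrep 'pos|force'
```

```text
eef_pos: [0.6158, 0.0968, 0.4308]
wrist_force: [-0.5, -0.5, 3.1]
grasp_force: 30.0
```

Contact at TCP z ≈ 0.4317 (block top ≈ 0.181 m), so the floor is at ≈ 0.143 m, which agrees with the pictures. Now back off over the nose side and down.

```bash
python3 -m pendant '{"travel":[[0,0,-0.5],[0,0,-1.6],[-0.6,0,-2],[-2,0,-2],[-4,0,-2],[-6,0,-2],[-7.4,0,-2],[-7.8,0,-1.8],[-7.8,0,-1],[-7.8,0,0.6]],"spin":[0,0,0,0,0,0,0,0,0,0],"gripper":[4,4,4,4,4,4,4,4,4,4]}'; python3 -m pendant '{"travel":[[0,0,2],[0,0,4],[0,0,6],[0,0,7.6],[0,0,8.4],[0,0,8.6],[0,0,8.6],[0,0,8.6]],"spin":[0,0,0,0,0,0,0,0],"gripper":[4,4,4,4,4,4,4,4]}'
python3 - <<'E'
from h import *
s=read_state();im=read_camera("wrist");cv2.imwrite("pics/w3.png",cv2.resize(im[60:260,180:460],None,fx=2.8,fy=2.8,interpolation=cv2.INTER_CUBIC))
yaw=np.radians(-5.85);a=np.array([np.cos(yaw),np.sin(yaw),0]);o=np.array([.5977,.098,0])
print(togo(np.r_[(o-.006*a)[:2],.3382],s),s["eef_pos"],proj("wrist",o-.017*a+[0,0,.167],s),proj("wrist",o+.018*a+[0,0,.181],s))
E
```

```text
time_s: 10.08
eef_pos: [0.5387, 0.1048, 0.4255]
eef_rot: [-0.0, 0.999, -0.051, 0.002]
wrist_force: [-0.9, 0.3, -3.5]
finger_gap: 0.515
grasp_force: 29.9
time_s: 10.75
eef_pos: [0.5386, 0.1048, 0.3391]
eef_rot: [-0.0, 0.999, -0.052, 0.001]
wrist_force: [0.0, 0.2, -2.9]
finger_gap: 0.514
grasp_force: 29.9
[5.34660967 0.06713018 0.09180587] [0.53861819 0.10479155 0.33905295] [323.31165733 171.29599999] [323.79022057  98.92957956]
```

View pics/w3.png

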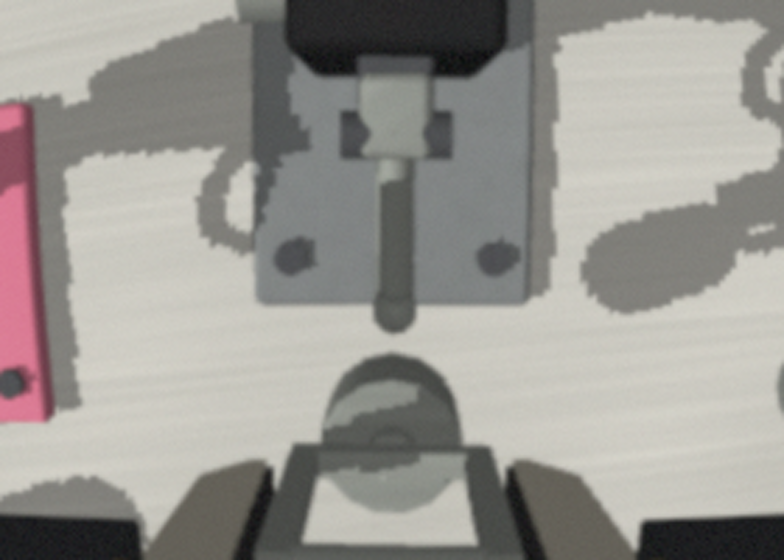

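Nose tip at full-picture (320,171), within a pixel or so of prediction along x and centred on the held eye; the gate and block behind it. Advancing the eye over the nose.

```bash
python3 -m pendant '{"travel":[[0.5,0,0.05],[1.3,0,0.05],[2.1,0,0.05],[2.8,0,0.05],[3.4,0,0.05],[3.8,0,0.05],[3.8,0,0.05]],"spin":[0,0,0,0,0,0,0],"gripper":[4,4,4,4,4,4,4]}'; python3 -m pendant '{"travel":[[0.4,0,0],[0.8,0,0],[1.2,0,0],[1.5,0,0],[1.5,0,0],[1.5,0,0]],"spin":[0,0,0,0,0,0],"gripper":[4,4,4,4,4,4]}'
python3 - <<'E'
from h import *
s=read_state();
yaw=np.radians(-5.85);a=np.array([np.cos(yaw),np.sin(yaw),0]);o=np.array([.5977,.098,0])
print(togo(np.r_[(o-.006*a)[:2],.3382],s),s["eef_pos"],s["wrist_force"])
E
```

```text
time_s: 11.38
eef_pos: [0.5767, 0.1007, 0.3377]
eef_rot: [-0.0, 0.999, -0.052, 0.0]
wrist_force: [-0.1, -0.6, -2.6]
finger_gap: 0.516
grasp_force: 29.9
time_s: 11.88
eef_pos: [0.5909, 0.0993, 0.3377]
eef_rot: [0.0, 0.999, -0.052, -0.0]
wrist_force: [-1.0, -1.5, -3.3]
finger_gap: 0.514
grasp_force: 29.9
[ 0.08652921  0.06140261 -0.04736487] [0.59093374 0.09931145 0.33772649] [-1.008258   -1.52454485 -3.33454364]
```

```bash
python3 -m pendant '{"travel":[[0.05,0,0.1],[0.05,0,0.2],[0.05,0,0.3],[0.05,0,0.4],[0.05,0,0.5],[0.05,0,0.6]],"spin":[0,0,0,0,0,0],"gripper":[4,4,4,4,4,4]}'
```

```text
time_s: 12.38
eef_pos: [0.5915, 0.0993, 0.332]
eef_rot: [-0.0, 0.999, -0.052, 0.0]
wrist_force: [0.5, -0.4, -0.7]
finger_gap: 0.515
grasp_force: 30.0
```

```bash
python3 -m pendant '{"travel":[[0,0,0.1],[0,0,0.2],[0,0,0.3],[0,0,0.4]],"spin":[0,0,0,0],"gripper":[4,4,4,4]}'
```

```text
time_s: 12.72
eef_pos: [0.5914, 0.0993, 0.328]
eef_rot: [-0.0, 0.999, -0.052, 0.0]
wrist_force: [-0.4, -0.4, 1.7]
finger_gap: 0.513
grasp_force: 30.0
```

```bash
python3 -m pendant '{"travel":[[0,0,0.1],[0,0,0.2],[0,0,0.3],[0,0,0.4],[0,0,0.5]],"spin":[0,0,0,0,0],"gripper":[4,4,4,4,4]}'
```

```text
time_s: 13.13
eef_pos: [0.5914, 0.0993, 0.3228]
eef_rot: [-0.0, 0.999, -0.052, 0.0]
wrist_force: [-0.7, 0.7, 3.9]
finger_gap: 0.518
grasp_force: 30.0
```

```bash
python3 -m pendant '{"travel":[[0,0,0.1],[0,0,0.2],[0,0,0.3],[0,0,0.4],[0,0,0.5]],"spin":[0,0,0,0,0],"gripper":[4,4,4,4,4]}'
```

```text
time_s: 13.55
eef_pos: [0.5913, 0.0993, 0.3177]
eef_rot: [-0.0, 0.999, -0.052, -0.0]
wrist_force: [-2.5, 0.4, 4.3]
finger_gap: 0.512
grasp_force: 30.0
```

```bash
python3 -m pendant '{"travel":[[0,0,0.1],[0,0,0.2],[0,0,0.3],[0,0,0.4]],"spin":[0,0,0,0],"gripper":[4,4,4,4]}'
```

```text
time_s: 13.88
eef_pos: [0.5911, 0.0993, 0.3134]
eef_rot: [0.0, 0.999, -0.052, -0.001]
wrist_force: [-5.1, 0.2, 1.2]
finger_gap: 0.513
grasp_force: 30.0
```

```bash
python3 -m pendant '{"travel":[[0,0,0.1],[0,0,0.2],[0,0,0.3],[0,0,0.4]],"spin":[0,0,0,0],"gripper":[4,4,4,4]}'
```

```text
time_s: 14.22
eef_pos: [0.5915, 0.0992, 0.3093]
eef_rot: [0.0, 0.999, -0.052, 0.0]
wrist_force: [0.5, 0.2, -3.5]
finger_gap: 0.512
grasp_force: 29.9
```

The force dropped back to the weight alone: the gate has passed over the bar. Lowering to the floor.

```bash
python3 -m pendant '{"travel":[[0.15,0,0.05],[0.3,0,0.1],[0.45,0,0.15],[0.5,0,0.2],[0.5,0,0.25]],"spin":[0,0,0,0,0],"gripper":[4,4,4,4,4]}'
```

```text
time_s: 14.63
eef_pos: [0.5965, 0.0987, 0.3073]
eef_rot: [-0.0, 0.999, -0.052, 0.0]
wrist_force: [-0.5, -0.3, -4.1]
finger_gap: 0.512
grasp_force: 29.9
```

```bash
python3 -m pendant '{"travel":[[0,0,0.05],[0,0,0.08],[0,0,0.08]],"spin":[0,0,0],"gripper":[4,4,4]}'
```

```text
time_s: 14.88
eef_pos: [0.5963, 0.0988, 0.3065]
eef_rot: [0.0, 0.999, -0.052, -0.0]
wrist_force: [0.3, -0.0, -3.0]
finger_gap: 0.516
grasp_force: 29.9
```

```bash
python3 -m pendant '{"travel":[[0,0,0.05],[0,0,0.08],[0,0,0.08]],"spin":[0,0,0],"gripper":[4,4,4]}'
```

```text
time_s: 15.13
eef_pos: [0.5963, 0.0988, 0.3057]
eef_rot: [-0.0, 0.999, -0.052, -0.0]
wrist_force: [-0.6, 0.3, -3.5]
finger_gap: 0.511
grasp_force: 29.9
```

```bash
python3 -m pendant '{"travel":[[0,0,0.04],[0,0,0.07],[0,0,0.07]],"spin":[0,0,0],"gripper":[4,4,4]}'
```

```text
time_s: 15.38
eef_pos: [0.5964, 0.0988, 0.3051]
eef_rot: [-0.0, 0.999, -0.052, 0.0]
wrist_force: [-1.4, 0.6, -2.2]
finger_gap: 0.515
grasp_force: 30.0
```

```bash
python3 -m pendant '{"travel":[[0,0,0.03],[0,0,0.05],[0,0,0.05]],"spin":[0,0,0],"gripper":[4,4,4]}'; python3 -m pendant '{"travel":[[0,0,0],[0,0,0],[0,0,0],[0,0,0],[0,0,0],[0,0,0],[0,0,0],[0,0,0]],"spin":[0,0,0,0,0,0,0,0],"gripper":[5,5.3,5.8,6.5,7.2,8,8,8]}'
```

```text
time_s: 15.63
eef_pos: [0.5964, 0.0988, 0.3047]
eef_rot: [-0.0, 0.999, -0.052, 0.0]
wrist_force: [-0.7, 1.0, -1.3]
finger_gap: 0.508
grasp_force: 30.0
time_s: 16.3
eef_pos: [0.5964, 0.0988, 0.3046]
eef_rot: [-0.0, 0.999, -0.052, 0.0]
wrist_force: [-0.1, -0.8, -0.3]
finger_gap: 0.852
grasp_force: 0.0
```

Released. Raise straight up, back away, and check.

```bash
python3 -m pendant '{"travel":[[0,0,-0.5],[0,0,-1.5],[0,0,-3],[0,0,-5],[0,0,-7.5],[0,0,-10],[0,0,-12.5],[-1,0,-14],[-3,0,-15],[-5,0,-15]],"spin":[0,0,0,0,0,0,0,0,0,0],"gripper":[8,8,8,8,8,8,8,8,8,8]}'; python3 -m pendant '{"travel":[[-1,0,0],[-2,0,0],[-2,0,0],[-2,0,0],[-2,0,0],[-2,0,0],[-2,0,0],[-2,0,0],[-2,0,0],[-2,0,0]],"spin":[0,0,0,0,0,0,0,0,0,0],"gripper":[8,8,8,8,8,8,8,8,8,8]}'
python3 - <<'E'
from h import *
w=read_camera("wrist");b=read_camera("side")
cv2.imwrite("pics/end.png",np.hstack([cv2.resize(w[30:180,250:390],(400,428)),cv2.resize(b[150:257,200:300],(400,428),interpolation=cv2.INTER_CUBIC)]))
E
```

```text
time_s: 17.13
eef_pos: [0.5462, 0.1039, 0.4577]
eef_rot: [-0.0, 0.999, -0.052, 0.002]
wrist_force: [0.4, 0.6, 0.3]
finger_gap: 0.863
grasp_force: 0.0
time_s: 17.97
eef_pos: [0.5268, 0.1059, 0.4544]
eef_rot: [0.0, 0.999, -0.052, -0.0]
wrist_force: [0.3, 0.6, -0.2]
finger_gap: 0.856
grasp_force: 0.0
```

View pics/end.png

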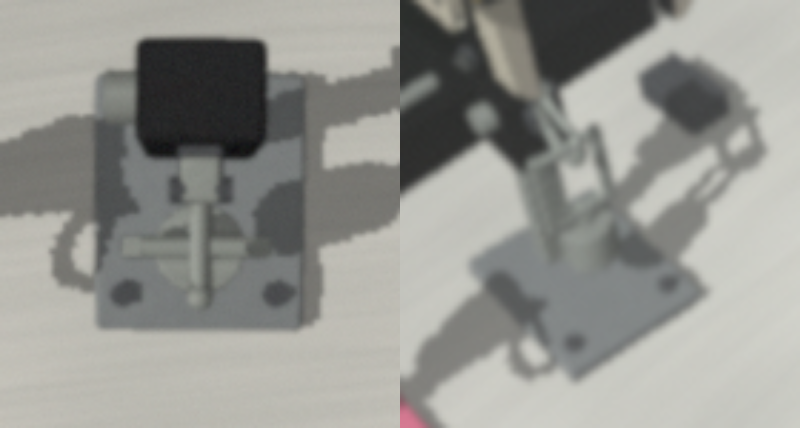

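The weight hangs in the hook with its bar under the shut gate (left panel (200,250)) and the gripper is clear. Let it settle, then hand in.

```bash
for i in 1 2 3; do python3 -m pendant '{"travel":[[0,0,0],[0,0,0],[0,0,0],[0,0,0],[0,0,0],[0,0,0],[0,0,0],[0,0,0],[0,0,0],[0,0,0]],"spin":[0,0,0,0,0,0,0,0,0,0],"gripper":[8,8,8,8,8,8,8,8,8,8]}' | head -1; done; python3 -c "
from workcell import *
print(close_job())"
```

```text
time_s: 18.9
time_s: 19.73
time_s: 20.57
the job is handed in; nothing more can be done
None
```

The eyed weight is hanging in the grey stand's hook with the gate shut and the gripper clear; the job was handed in at about 20.6 s, with no verdict reported back.

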